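# Open the child-resistant canister

## Robot

A 6-joint arm with a two-finger parallel gripper is mounted at the origin on a cart in front of the work surface, level with it; the furniture and walls round the work are solid. World frame = base frame: x ahead of the robot, y to its left, z up, the work surface at z = 0. Lengths are in m, angles in rad, forces in N, time in s.
With the tool pointing down it reaches from about 0.275 to 0.875 m from the base axis. Payload 12.5 kg.
Tool frame: the origin (TCP) lies at the very end of the fingers, on their centre line; the grasp point (between the pads) lies 19 mm behind it; z points along the fingers, y is the line along which they close (so a half turn about z gives the same grasp; the last joint's range is limited). The gripper opens to 85 mm and grips with 20 to 120 N. Pads are 22 mm wide; open, the fingers measure 114 mm over their backs; the gripper's body (76 mm by 85 mm) begins 54 mm behind the grasp point. The pads swing forward as they close: fully open they stand 13 mm farther back than shut.
Start: joints at [1.03, 0.351, 1.652, -0, 1.139, -0.085], TCP at [0.242, 0.494, 0.231] pointing down, gripper open.
Joint ranges: [-2.75, 2.75], [-0.79, 2.1], [0.01, 2.65], [-1.57, 4.71], [0.07, 3.14], [-2.87, 2.87]. Speed limits (rad/s): [2.22, 2.22, 2.79, 3.14, 3.14, 3.14].

## Interface

Orientations are given as a unit quaternion [x, y, z, w].
In Python, from cell import * gives the robot as it stands. The module is installed in compiled form; this text tells all that it offers.
- The arm moves only by the tool move_arm, never from a script. Its argument "commands" is a list of rows, each a list of 6 numbers: the shift along the tool's x, y, z in m, then the turn, a rotation vector about the tool's x, y, z in rad. In form: [[dx, dy, dz, rx, ry, rz], ...]. A call has 1 to 12 rows; each row shifts and turns the commanded pose from where the row before left it, along the tool's axes as they then stand; what a row does not reach is not made up. A row lasts 1/10 s, in which the tool goes at most 50 mm and 8.59 degrees, less where a joint would pass 70% of its speed; a pose out of reach is approached as far as the arm can. A call is refused whole if a number of a shift passes 0.05 or a number of a turn 0.15, either way. A call with a gripper value outside its range is refused whole. "jaw" is the finger opening in m, from 0 to 0.0854, set as the call begins (left out, the last holds). The fingers move at their own pace and stop on an object; "newtons" is the grip in N (left out, the last holds). Time passes only in rows, so rows that do not move let the fingers close. It gives the time, the measured TCP pose, the force, the opening and the grip force at its end, in the units of the state.
- get_state(): the state, without advancing time (a new reading comes with each control period).
- snapshot(name): name is "scene" or "top" or "wrist"; returns (picture, depth): 384x512x3 uint8, red, green, blue; 384x512 float32, m along the optical axis (not along the pixel's ray), 0 where there is no reading.
- camera_model(name): a dict with "K" (3x3 intrinsics, pixels), "k1" (the pictures are not rectified: a ray, as slopes to the right and down, at radius r is drawn at 1 + k1 r^2 times it, then the intrinsics apply), "T" (4x4, takes a point from camera to world coordinates); the wrist camera has in their place "hand_eye" (4x4, takes a point from camera to tool coordinates, whose origin is the TCP and whose axes are the flange's). Camera axes: x right, y down, z forward; pixel columns grow to the right and rows downward; lengths in m; the calibration is good to about 2 mm. A picture is of the moment at which its call begins: read the wrist's pose just before it. camera_model takes no time and is no camera call.
- job_done(): hands the job in; it is judged then, once.
Trained networks look in the newest picture that a camera, given by its name, has taken for a name from the list of things; names that differ only in an ending like _2 or _b are one class to them, and where a whole thing is asked for, a point or a joint stands for the part that bears it (a point fixed in the world has none). Each returns a list of dicts, best first, with "conf" (0 to 1); they miss things now and then, are a little off and sometimes report something else, mostly with a low value. They report only what shows in the picture. A call takes as long as a camera call.
- outline_of(camera, name): "mask" (384x512 bool, what is visible of it) and "box" ([centre column, centre row, width, height] in pixels, round what is visible of it).
- pinpoint(camera, name): "centre" ([column, row] in pixels: a listed point, or the origin of a listed thing).
The state is a dict: "time_s": time; "qpos": joint angles; "joint_vel": joint speeds; "joint_torque": joint torques, N m; "position": TCP position; "ee_rot": TCP orientation; "contact_force": force on the tool from outside, world axes, zero at the start; "torque": the same for the moment, N m; "grip_width": opening from 0.0 (shut) to 1.0 (fully open); "gripper_force": force on a finger pad.
Only numpy, scipy, OpenCV 4.12 (cv2) and the standard library are available. Lean on these libraries where they do the work, as an engineer would, in place of code of your own. Each camera call takes 0.05 s, during which the arm holds its last target. There are 200 camera calls.

## Task

The cleaner canister in the sloping steel cradle has to be opened for refilling. Press its child-resistant cap down hard, turn it anticlockwise until it comes free, take it off and set it down gently, right way up, wholly on the round wooden board. Leave the bell, the cup and the shaker where they stand.

Things in the scene. Friction and masses are not known exactly. Their poses are not given: they have to be found in the camera images.
- cradle: Dark steel cradle fixed to the counter, foot plate 150 x 110 mm. Origin on the counter under the foot, z up. Its canister leans 30 degrees from vertical towards the cradle's own -x side (the robot's side, give or take the yaw). Nothing of it rises above 170 mm apart from the cap.
- canister: White plastic canister, 73 mm across, strapped immovably in the cradle and leaning with it. Origin at the centre of its base (45 mm towards the cradle's +x and 45 mm above the counter), z along its axis up through the neck. It has a flat shoulder, 60 mm across, 110 mm up the axis; above that a neck with three bayonet ledges, rim at 132 mm. The cap sits over the neck.
- cap: Loose grey plastic cap, round with a ribbed side, 51 mm across, 30 mm high, 57 g, hollow below with a flat top. Origin at the centre of its lower edge, z along its axis out through the top. Closed, it sits coaxially with the canister, so tilted 30 degrees, its lower edge 116 mm up the canister's axis and 6 mm above the shoulder. Anticlockwise is as seen from above its top.
- cap_mark (a point): The larger pointer rib on the cap's side, 26 mm from its axis, 15 mm above its lower edge, on the cap's +x. Closed, it points along the canister's +x, the side away from the robot.
- board: Loose round wooden board, 176 mm across, 13 mm thick, lying flat on the counter. Origin at the centre of its underside, z up.
- bell: Loose chrome service bell, 80 mm across, 54 mm high; origin at the centre of its underside. A bystander.
- cup: Loose green and white espresso cup with a handle, 64 x 89 x 48 mm; origin at the centre of its underside. A bystander.
- shaker: Loose glass sugar shaker, 44 mm across, 90 mm high; origin at the centre of its underside. A bystander.
- cap_top (a point): Centre of the cap's flat top, 30 mm above its lower edge. An inner spring lifts the cap: about 7 N closed, 12 N pressed 3 mm, 16 N at the end of the 5.5 mm travel. Three lugs lock it: it turns only while pressed over 3 mm (4 to 5 is safe), anticlockwise; free after 37 degrees, stopped at about 85 (aim for 60). Then it lifts off along the axis, clear of the neck after 20 mm.

How it is judged:
On the way, in this order (a step that is already met when the one before it is completed fails the run):
1. the cap is pressed at least 2 mm down on the neck (z of cap in the frame of canister between 0.105 and 0.114 m), for 0.1 s.
2. the cap, still on the neck, is turned at least 35 degrees anticlockwise (y of cap_mark in the frame of canister above 0.0152 m and z of cap in the frame of canister below 0.13 m), for 0.05 s.
At the end, for the whole second after the job is handed in: The cap rests right way up (within 6 degrees) flat on the board's top, its axis within 64 mm of the board's centre (so no part overhangs), the board lies flat, and the cap is at rest (horizontal distance between cap and board below 0.064 m and z of cap in the frame of board between 0.01 and 0.017 m and angle between each of cap, board's own z axis and vertical below 0.1 rad and linear speed of cap below 0.02 m/s); the robot touches nothing.
It fails at once if the cap is dropped: it moves faster than 0.7 m/s (a fall of over 25 mm) with no finger on it (linear speed of cap above 0.7 m/s and contact force between the fingers and cap below 0.05 N).
It fails at once if the bell is shifted by more than 20 mm (distance of bell from where it was at the start of the episode above 0.02 m).
It fails at once if the cup is shifted by more than 20 mm (distance of cup from where it was at the start of the episode above 0.02 m).
It fails at once if the shaker is shifted by more than 20 mm (distance of shaker from where it was at the start of the episode above 0.02 m).
It also fails if it takes over 45 s, if anything falls off the work surface, if the arm or the gripper's body presses on something with over 40 N, if the wrist force passes 120 N, or if a joint passes its speed limit or range.

## Working session

There is one attempt and no reset: what is moved stays moved. The work goes in short steps, Python scripts to look and compute and a tool call to move; the robot and the scene stay as the last step left them, time stands still between calls to the robot, and variables do not carry over. Pictures are saved under pics/ and viewed, at most 10 in all, crops included, and the job is handed in when it is done.

Besides the shell and the picture viewer there is one more tool, called after "Request:" by a JSON object that holds its "api" and its "payload", one argument or row to a line. move_arm: Moves the arm, as the interface text tells. Its arguments: {"type":"object","properties":{"commands":{"type":"array","items":{"type":"array","items":{"type":"number"}}},"jaw":{"type":"number"},"newtons":{"type":"number"}},"required":["commands"]}

```bash
mkdir -p pics
cat > h.py <<'E'
from cell import *
import numpy as np, cv2
from scipy.spatial.transform import Rotation as R
def camT(n,st=None):
    m=camera_model(n)
    if 'T' in m: return m,np.array(m['T'])
    st=st or get_state(); T=np.eye(4); T[:3,:3]=R.from_quat(st['ee_rot']).as_matrix(); T[:3,3]=st['position']
    return m,T@np.array(m['hand_eye'])
def rays(m,px):
    K=np.array(m['K'],float); px=np.asarray(px,float).reshape(-1,1,2)
    return cv2.undistortPoints(px,K,np.array([m['k1'],0,0,0,0.])).reshape(-1,2)
def world(m,T,px,d):
    r=rays(m,px); d=np.asarray(d).reshape(-1,1)
    return np.hstack([r*d,d])@T[:3,:3].T+T[:3,3]
def proj(m,T,P):
    Ti=np.linalg.inv(T); p=np.atleast_2d(P)@Ti[:3,:3].T+Ti[:3,3]
    return cv2.projectPoints(p,np.zeros(3),np.zeros(3),np.array(m['K'],float),np.array([m['k1'],0,0,0,0.]))[0].reshape(-1,2)
def atz(m,T,px,z):
    r=rays(m,px); v=np.hstack([r,np.ones((len(r),1))])@T[:3,:3].T
    return T[:3,3]+v*((z-T[2,3])/v[:,2:])
def cloud(m,T,mask,d):
    ys,xs=np.nonzero(mask&(d>0)); return world(m,T,np.c_[xs,ys],d[ys,xs])
E
python3 - <<'E'
from h import *
np.set_printoptions(precision=4,suppress=True)
ims=[]
for c in ['scene','top']:
    m,T=camT(c); im,d=snapshot(c); im=im.copy(); ims.append(im)
    print(c,T[:3,3],T[:3,2])
    for n in ['cradle','canister','cap','board','bell','cup','shaker']:
        o=outline_of(c,n)
        for q in o[:1]:
            P=cloud(m,T,q['mask'],d); print(n,round(q['conf'],2),np.round(q['box']),len(P),'med',np.median(P,0),'p2',np.percentile(P,2,0),'p98',np.percentile(P,98,0))
    for n in ['cap_top','cap_mark','cradle','canister','board']:
        for q in pinpoint(c,n)[:1]:
            x,y=q['centre']; print('pp',n,round(q['conf'],2),x,y, world(m,T,[x,y],[d[int(round(y)),int(round(x))]]),atz(m,T,[x,y],0)); cv2.circle(im,(int(x),int(y)),3,(255,0,0),1)
cv2.imwrite('pics/a.png',cv2.resize(np.hstack(ims),(800,300),interpolation=cv2.INTER_AREA)[:,:,::-1])
print(get_state())
print(camera_model('wrist'))
E
```

```text
scene [-0.2874 -0.8677  0.6415] [ 0.6115  0.6714 -0.4187]
cradle 0.62 [236. 195.  50.  50.] 1328 med [0.4902 0.053  0.0428] p2 [0.4216 0.0252 0.0023] p98 [0.5798 0.1313 0.1447]
canister 0.71 [240. 185.  27.  33.] 591 med [0.4923 0.0495 0.0983] p2 [0.4552 0.0375 0.0401] p98 [0.5452 0.082  0.1488]
cap 0.45 [230. 168.  18.  19.] 233 med [0.4625 0.0696 0.1646] p2 [0.4424 0.056  0.074 ] p98 [0.6676 0.2941 0.1827]
board 0.73 [204. 184.  48.  24.] 690 med [0.5173 0.3005 0.0142] p2 [0.4421 0.2264 0.0056] p98 [0.5993 0.3882 0.0171]
bell 0.64 [257. 237.  25.  21.] 435 med [ 0.379  -0.1511  0.0279] p2 [ 0.3587 -0.1731  0.0028] p98 [ 0.4195 -0.1132  0.0511]
cup 0.61 [280. 250.  31.  24.] 481 med [ 0.3879 -0.2429  0.0338] p2 [ 0.3604 -0.2764  0.0023] p98 [ 0.4229 -0.2009  0.0495]
shaker 0.97 [318. 265.  16.  34.] 478 med [ 0.3757 -0.3777  0.0492] p2 [ 0.366  -0.3891  0.0051] p98 [ 0.3959 -0.3569  0.0899]
pp cap_top 0.78 226.3 164.1 [[0.4627 0.0834 0.1716]] [[0.7366 0.4307 0.    ]]
pp cap_mark 0.74 234.8 159.3 [[0.6686 0.2874 0.0798]] [[0.8045 0.4516 0.    ]]
pp cradle 0.66 237.1 205.1 [[0.498  0.
[... 1429 characters left out ...]
0001, -0.0007]), 'joint_torque': array([ -0.0026, -50.6018, -29.1661,  -0.0002,   0.0005,   0.    ]), 'position': array([0.2421, 0.4938, 0.2313]), 'ee_rot': array([0.226 , 0.9741, 0.    , 0.    ]), 'contact_force': array([-0.972 ,  0.4252,  0.0459]), 'torque': array([ 0.0558, -0.0035,  0.0654]), 'gripper_force': 0.0, 'grip_width': 0.9983152639140869}
{'K': array([[271.3422,   0.    , 262.1487],
       [  0.    , 271.3422, 190.4362],
       [  0.    ,   0.    ,   1.    ]]), 'k1': -0.013376697556987057, 'hand_eye': array([[-0.0002, -0.9627, -0.2707,  0.0699],
       [ 1.    , -0.0004,  0.0006,  0.0006],
       [-0.0007, -0.2707,  0.9627, -0.1428],
       [ 0.    ,  0.    ,  0.    ,  1.    ]])}
```

View pics/a.png

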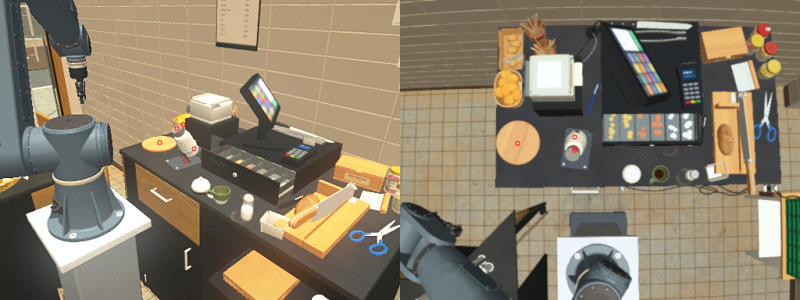

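The left half (scene view) shows the canister with its grey cap at about (180,128) and the board left of it at about (157,143). In the right half (top view) the board is at (517,143) and the cradle and cap at (574,146). Next I'll get the cradle's yaw and plan the approach.

```bash
cat >> h.py <<'E'
def plan(p1,R1,n,p0=None,R0=None):
    """rows (rounded, with error fed back) from commanded pose p0,R0 to p1,R1"""
    from scipy.spatial.transform import Slerp
    st=get_state()
    p=np.array(st['position'] if p0 is None else p0,float); r=R.from_quat(st['ee_rot']) if R0 is None else R0
    sl=Slerp([0,1],R.concatenate([r,R1])); a=p.copy(); rows=[]
    for i in range(1,n+1):
        g=a+(np.array(p1)-a)*i/n; dp=np.round(r.inv().apply(g-p),3 if i<n else 4); dr=np.round((r.inv()*sl(i/n)).as_rotvec(),3)
        p=p+r.apply(dp); r=r*R.from_rotvec(dr); rows.append([float(x) for x in [*dp,*dr]])
    print(str(rows).replace('-0.0,','0,').replace('0.0,','0,').replace(' ','')); return p,r
def toolR(yaw,tilt=np.pi/6,spin=0.):
    """tool pointing down the canister axis, leaning robotward; x toward robot"""
    z=np.array([np.sin(tilt)*np.cos(yaw),np.sin(tilt)*np.sin(yaw),-np.cos(tilt)])
    x=np.array([-np.cos(tilt)*np.cos(yaw),-np.cos(tilt)*np.sin(yaw),-np.sin(tilt)])
    return R.from_matrix(np.c_[x,np.cross(z,x),z])*R.from_rotvec([0,0,spin])
E
python3 - <<'E'
from h import *
np.set_printoptions(precision=4,suppress=True)
for c in ['top','scene']:
    m,T=camT(c); im,d=snapshot(c)
    P=cloud(m,T,outline_of(c,'cradle')[0]['mask'],d); Q=P[(P[:,2]<0.025)]
    print(c,len(Q),cv2.minAreaRect((Q[:,:2]*1000).astype(np.float32)))
    o=pinpoint(c,'canister')[0]['centre']; print('base',atz(m,T,o,0.045))
    for n,z in [('cap_mark',.183-.013*.866-.0+.013),('cap_top',.1714),('cap',.1454)]:
        q=pinpoint(c,n); print(n,[(round(k['conf'],2),atz(m,T,k['centre'],z)) for k in q[:1]])
    P=cloud(m,T,outline_of(c,'cap')[0]['mask'],d); Q=P[(P[:,2]>0.15)]; print('cap cloud',Q.mean(0),Q.min(0),Q.max(0))
yaw=0.
p1=np.array([.463,.077,.171])-0.09*toolR(yaw).as_matrix()[:,2]
print(p1); plan(p1,toolR(yaw),12)
E
```

```text
top 719 ((494.701171875, 76.95790100097656), (109.83808135986328, 151.9498291015625), 80.93209838867188)
base [[0.5387 0.0878 0.045 ]]
cap_mark [(0.91, array([[0.4847, 0.078 , 0.1847]]))]
cap_top [(0.76, array([[0.4544, 0.0773, 0.1714]]))]
cap [(0.75, array([[0.4738, 0.0824, 0.1454]]))]
cap cloud [0.4667 0.0804 0.1702] [0.4393 0.0556 0.152 ] [0.495  0.1074 0.1852]
scene 570 ((507.3595886230469, 89.58904266357422), (216.22433471679688, 156.74856567382812), 24.581058502197266)
base [[0.5483 0.0653 0.045 ]]
cap_mark [(0.66, array([[0.4807, 0.0549, 0.1847]]))]
cap_top [(0.63, array([[0.4659, 0.0975, 0.1714]]))]
cap [(0.56, array([[0.4836, 0.102 , 0.1454]]))]
cap cloud [0.4621 0.074  0.1683] [0.4389 0.054  0.1501] [0.4904 0.1086 0.1863]
[0.418  0.077  0.2489]
[[-0.028,-0.025,-0.001,-0.01,-0.043,-0.037],[-0.028,-0.026,-0.001,-0.01,-0.043,-0.037],[-0.027,-0.026,0,-0.01,-0.043,-0.037],[-0.025,-0.028,0.002,-0.01,-0.042,-0.037],[-0.025,-0.029,0.002,-0.01,-0.043,-0.038],[-0.023,-0.029,0.002,-0.01,-0.043,-0.037],[-0.022,-0.031,0.004,-0.01,-0.043,-0.037],[-0.021,-0.031,0.004,-0.01,-0.043,-0.037],[-0.019,-0.032,0.004,-0.009,-0.043,-0.037],[-0.018,-0.033,0.005,-0.01,-0.043,-0.037],[-0.016,-0.033,0.006,-0.01,-0.043,-0.037],[-0.0152,-0.0346,0.0057,-0.01,-0.042,-0.037]]
```

Run:
```python
from h import *
yaw=-.158
p1=np.array([.467,.0814,.1714])-0.09*toolR(yaw).as_matrix()[:,2]
print(p1); plan(p1,toolR(yaw),12)
```

```text
[0.42256052 0.08848045 0.24934229]
[[-0.028,-0.024,-0.002,-0.006,-0.043,-0.024],[-0.028,-0.024,0,-0.007,-0.044,-0.024],[-0.027,-0.025,0.001,-0.007,-0.043,-0.025],[-0.027,-0.026,0.001,-0.006,-0.043,-0.024],[-0.026,-0.026,0.003,-0.007,-0.044,-0.024],[-0.025,-0.027,0.003,-0.006,-0.043,-0.024],[-0.024,-0.028,0.005,-0.007,-0.043,-0.025],[-0.024,-0.028,0.005,-0.006,-0.043,-0.024],[-0.022,-0.029,0.006,-0.007,-0.044,-0.024],[-0.021,-0.029,0.007,-0.006,-0.043,-0.024],[-0.021,-0.03,0.007,-0.007,-0.043,-0.025],[-0.0191,-0.0307,0.0083,-0.006,-0.044,-0.024]]
```

Request:
{"api": "move_arm", "payload": {
  "commands": [
    [-0.028, -0.024, -0.002, -0.006, -0.043, -0.024],
    [-0.028, -0.024, 0, -0.007, -0.044, -0.024],
    [-0.027, -0.025, 0.001, -0.007, -0.043, -0.025],
    [-0.027, -0.026, 0.001, -0.006, -0.043, -0.024],
    [-0.026, -0.026, 0.003, -0.007, -0.044, -0.024],
    [-0.025, -0.027, 0.003, -0.006, -0.043, -0.024],
    [-0.024, -0.028, 0.005, -0.007, -0.043, -0.025],
    [-0.024, -0.028, 0.005, -0.006, -0.043, -0.024],
    [-0.022, -0.029, 0.006, -0.007, -0.044, -0.024],
    [-0.021, -0.029, 0.007, -0.006, -0.043, -0.024],
    [-0.021, -0.03, 0.007, -0.007, -0.043, -0.025],
    [-0.0191, -0.0307, 0.0083, -0.006, -0.044, -0.024]
  ],
  "jaw": 0.0854
}}

```text
time_s: 3.2
position: [0.423, 0.0872, 0.2499]
ee_rot: [0.076, 0.963, -0.021, 0.26]
contact_force: [1.1, -0.0, -0.0]
grip_width: 1.0
gripper_force: 0.0
```

Request:
{"api": "move_arm", "payload": {
  "commands": [
    [0, 0, 0, 0, 0, 0],
    [0, 0, 0, 0, 0, 0]
  ]
}}

```text
time_s: 3.4
position: [0.4225, 0.088, 0.2495]
ee_rot: [0.078, 0.963, -0.021, 0.258]
contact_force: [-0.3, -0.6, -1.1]
grip_width: 1.002
gripper_force: 0.0
```

Run:
```python
from h import *
np.set_printoptions(precision=4,suppress=True)
st=get_state(); m,T=camT('wrist',st); im,d=snapshot('wrist'); im=im.copy()
print(st['time_s'],st['position'],st['ee_rot'],toolR(-.158).as_quat(),st['qpos'],st['contact_force'])
q=outline_of('wrist','cap')
P=cloud(m,T,q[0]['mask'],d); print(q[0]['conf'],q[0]['box'],len(P))
# planar top fit
A=toolR(-.158).as_matrix()[:,2]*-1
h=P@A; top=P[h>np.percentile(h,90)-.006]
c=top.mean(0); n=np.linalg.svd(top-c)[2][2]; n*=np.sign(n[2]); print('normal',n,'exp',A,'yaw',np.arctan2(-n[1],-n[0]),'tilt',np.degrees(np.arccos(n[2])),len(top))
inl=top[abs((top-c)@n)<.002]
u=toolR(-.158).as_matrix()
uv=(inl@u[:,:2]*1000).astype(np.float32); (cx,cy),r=cv2.minEnclosingCircle(uv); w=u[:,:2]@[cx/1000,cy/1000]+A*np.median(inl@A)
print('top centre',w,'r',r,'mean',inl.mean(0))
for n in ['cap_top','cap_mark']:
    for k in pinpoint('wrist',n)[:1]:
        x,y=k['centre']; print(n,k['conf'],x,y,world(m,T,[x,y],[d[int(y),int(x)]])); cv2.circle(im,(int(x),int(y)),3,(255,0,0),1)
for p in proj(m,T,np.array([[.467,.0814,.1714]])): cv2.circle(im,tuple(int(v) for v in p),4,(0,255,0),1)
cv2.imwrite('pics/b.png',im[:,:,::-1])
```

```text
3.4 [0.4225 0.088  0.2495] [ 0.0775  0.9628 -0.0206  0.2581] [ 0.0762  0.9629 -0.0204  0.258 ] [ 0.2079 -0.0878  2.2135 -0.3516  0.5493 -0.9447] [-0.2654 -0.5981 -1.0567]
0.79 [265.1, 188.2, 54.9, 62.2] 2675
normal [-0.5072  0.0722  0.8588] exp [-0.4938  0.0787  0.866 ] yaw -0.14131285912522645 tilt 30.82083141526514 2504
top centre [0.4602 0.0857 0.1718] r 25.561969757080078 mean [0.4595 0.0854 0.1715]
cap_top 0.89 264.2 189.5 [[0.4599 0.0847 0.1727]]
cap_mark 0.77 266.3 216.0 [[0.4824 0.0831 0.1842]]
```

View pics/b.png

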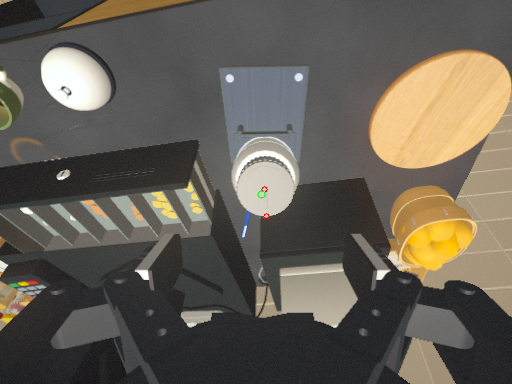

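The wrist view shows the cap's top centred at (265,189), with the pointer rib at (266,216) and the fingers on either side. I'll centre on the cap and close in.

Run:
```python
from h import *
yaw=-.15
p1=np.array([.4605,.0853,.1718])-0.0*toolR(yaw).as_matrix()[:,2]
plan(p1,toolR(yaw),5,[.4225,.0882,.2494],R.from_quat(get_state()['ee_rot']))
```

```text
[[0.001,0.001,0.017,-0.001,0,-0.001],[0.001,0,0.017,0,0,-0.001],[0.002,0.001,0.018,-0.001,0,-0.001],[0.001,0,0.017,0,0,-0.002],[0.0009,0.001,0.0172,-0.001,0,-0.001]]
```

Request:
{"api": "move_arm", "payload": {
  "commands": [
    [0.001, 0.001, 0.017, -0.001, 0, -0.001],
    [0.001, 0, 0.017, 0, 0, -0.001],
    [0.002, 0.001, 0.018, -0.001, 0, -0.001],
    [0.001, 0, 0.017, 0, 0, -0.002],
    [0.001, 0.001, 0.017, -0.001, 0, -0.001],
    [0, 0, 0, 0, 0, 0],
    [0, 0, 0, 0, 0, 0]
  ]
}}

```text
time_s: 4.3
position: [0.4601, 0.0862, 0.172]
ee_rot: [0.072, 0.963, -0.02, 0.258]
contact_force: [0.5, 0.2, -0.1]
grip_width: 1.003
gripper_force: 0.0
```

```bash
cat > look.py <<'E'
from h import *
import sys
np.set_printoptions(precision=4,suppress=True)
st=get_state(); m,T=camT('wrist',st); im,d=snapshot('wrist'); im=im.copy()
print(st['time_s'],st['position'],st['contact_force'],st['grip_width'],st['gripper_force'])
He=np.array(m['hand_eye']) # work in the tool frame
q=outline_of('wrist','cap')
P=cloud(m,He,q[0]['mask'],d); h=-P[:,2]; top=P[h>np.percentile(h,90)-.005]
c=top.mean(0); n=np.linalg.svd(top-c)[2][2]; n*=-np.sign(n[2]); inl=top[abs((top-c)@n)<.002]
(cx,cy),r=cv2.minEnclosingCircle((inl[:,:2]*1000).astype(np.float32))
print(q[0]['conf'],'tool frame: normal',n,'centre mm',cx,cy,np.median(inl[:,2])*1000,'r',r)
for k in pinpoint('wrist','cap_top')[:1]:
    x,y=k['centre']; print(k['conf'],x,y,'pp',world(m,He,[x,y],[d[int(y),int(x)]])*1000)
cv2.imwrite('pics/%s.png'%sys.argv[1],im[:,:,::-1])
E
python3 look.py c
```

```text
4.3 [0.4601 0.0862 0.172 ] [ 0.5196  0.2339 -0.126 ] 1.0026017349526375 0.0
0.66 tool frame: normal [ 0.0157 -0.0045 -0.9999] centre mm -0.29050931334495544 -1.161953091621399 0.2042044718851832 r 25.854652404785156
0.62 259.6 239.6 pp [[-0.1876 -0.5457 -0.5343]]
```

View pics/c.png

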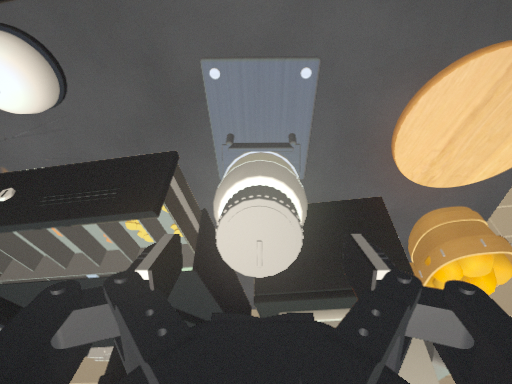

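The cap's top is at (259,240), centred between the fingers to about 1 mm. I'll lower the fingers over it and grip.

Request:
{"api": "move_arm", "payload": {
  "commands": [
    [0, -0.001, 0.01, 0, 0.008, 0],
    [0, 0, 0.01, 0, 0, 0],
    [0, 0, 0.008, 0, 0, 0],
    [0, 0, 0, 0, 0, 0]
  ]
}}

```text
time_s: 4.85
position: [0.4741, 0.0823, 0.1468]
ee_rot: [0.073, 0.964, -0.02, 0.254]
contact_force: [-0.6, 0.4, -0.1]
grip_width: 1.003
gripper_force: 0.0
```

Request:
{"api": "move_arm", "payload": {
  "commands": [
    [0, 0, 0, 0, 0, 0],
    [0, 0, 0, 0, 0, 0],
    [0, 0, 0, 0, 0, 0],
    [0, 0, 0, 0, 0, 0],
    [0, 0, 0, 0, 0, 0],
    [0, 0, 0, 0, 0, 0]
  ],
  "jaw": 0.03,
  "newtons": 80
}}

```text
time_s: 5.45
position: [0.4739, 0.0825, 0.1481]
ee_rot: [0.073, 0.964, -0.02, 0.255]
contact_force: [-3.5, -1.0, 5.8]
grip_width: 0.574
gripper_force: 81.2
```

Request:
{"api": "move_arm", "payload": {
  "commands": [
    [0, 0, 0.002, 0, 0, 0],
    [0, 0, 0.002, 0, 0, 0],
    [0, 0, 0.001, 0, 0, 0],
    [0, 0, 0, 0, 0, 0],
    [0, 0, 0, 0, 0, 0]
  ]
}}

```text
time_s: 5.95
position: [0.4763, 0.0822, 0.1439]
ee_rot: [0.073, 0.964, -0.02, 0.255]
contact_force: [-8.5, -0.4, 12.6]
grip_width: 0.577
gripper_force: 81.9
```

```bash
python3 look.py d; python3 -c "
from h import *
A=toolR(-.15).as_matrix()[:,2]; s=get_state()
print((s['position']-[.4739,.0825,.1481])@A, s['contact_force']@A, s['qpos'])"
```

```text
5.95 [0.4763 0.0822 0.1439] [-8.5447 -0.3565 12.6487] 0.5768770787405062 81.94115459918976
0.68 tool frame: normal [ 0.0216 -0.0054 -0.9998] centre mm 0.172727569937706 1.248525857925415 -27.03928492665554 r 25.75331687927246
0.76 261.0 260.0 pp [[  2.3366   0.3609 -27.6018]]
0.004783228022857917 -15.733795360394204 [ 0.1570522   0.21964387  2.21792516 -0.63529652  0.25609954 -0.68130761]
```

View pics/d.png

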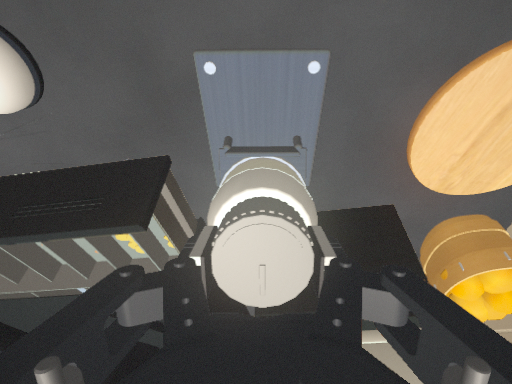

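The cap is gripped squarely (top at about (262,262)). It's pressed about 5 mm with 15.7 N along the axis, so I'll turn it anticlockwise.

Request:
{"api": "move_arm", "payload": {
  "commands": [
    [0, 0, 0, 0, 0, -0.1],
    [0, 0, 0, 0, 0, -0.1],
    [0, 0, 0, 0, 0, -0.1],
    [0, 0, 0, 0, 0, -0.1]
  ]
}}

```text
time_s: 6.5
position: [0.4765, 0.0822, 0.1441]
ee_rot: [-0.122, 0.959, -0.07, 0.246]
contact_force: [-8.2, -0.3, 12.8]
grip_width: 0.576
gripper_force: 82.0
```

```bash
python3 -c "
from h import *
A=toolR(-.15).as_matrix()[:,2]; s=get_state()
print((s['position']-[.4739,.0825,.1481])@A, s['contact_force'],s['contact_force']@A, s['torque'],s['qpos'],(toolR(-.15).inv()*R.from_quat(s['ee_rot'])).as_rotvec())"
```

```text
0.004745012845057629 [-8.16580746 -0.26154162 12.75372941] -15.062568642826065 [-0.13332467  0.37172872 -0.25880708] [ 0.15694024  0.21955302  2.21762038 -0.63515433  0.25596635 -1.08528731] [-0.00045083  0.00635269 -0.40275368]
```

Request:
{"api": "move_arm", "payload": {
  "commands": [
    [0, 0, 0, 0, 0, -0.1],
    [0, 0, 0, 0, 0, -0.1],
    [0, 0, 0, 0, 0, -0.1],
    [0, 0, 0, 0, 0, -0.1],
    [0, 0, 0, 0, 0, -0.1],
    [0, 0, 0, 0, 0, -0.1],
    [0, 0, 0, 0, 0, -0.05],
    [0, 0, 0, 0, 0, 0]
  ]
}}

```text
time_s: 7.3
position: [0.4764, 0.0821, 0.1441]
ee_rot: [-0.421, 0.87, -0.145, 0.211]
contact_force: [-9.2, -1.3, 12.6]
grip_width: 0.578
gripper_force: 82.0
```

```bash
python3 look.py e; python3 -c "
from h import *
A=toolR(-.15).as_matrix()[:,2]; s=get_state()
print((s['position']-[.4739,.0825,.1481])@A, s['contact_force']@A, s['torque'],s['qpos'],(toolR(-.15).inv()*R.from_quat(s['ee_rot'])).as_rotvec())"
```

```text
7.3 [0.4764 0.0821 0.1441] [-9.2227 -1.2769 12.5769] 0.5778158252855522 81.97555258870125
0.62 tool frame: normal [ 0.0226 -0.0058 -0.9997] centre mm -0.9826335906982422 0.654310941696167 -27.074947354869316 r 25.919160842895508
0.88 260.5 263.5 pp [[ -0.7172   0.2852 -27.6854]]
0.004753132301056171 -14.126688608611772 [-0.38653115  0.31766327 -0.15028265] [ 0.15691045  0.2195514   2.21776591 -0.63550761  0.25617977 -1.73143042] [-0.00240119  0.00644506 -1.04923249]
```

View pics/e.png

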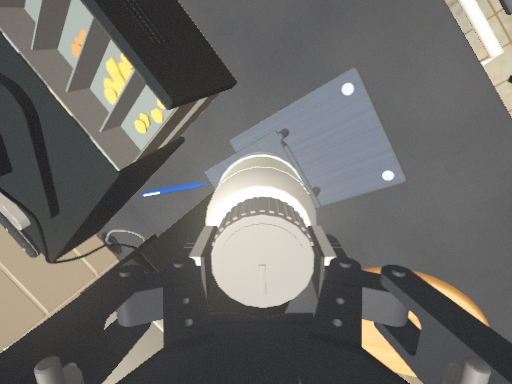

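The pointer rib still sits at (262,280) in the turned view, so the cap went round with the gripper (60 degrees). Now lift it off along the axis.

Request:
{"api": "move_arm", "payload": {
  "commands": [
    [0, 0, -0.004, 0, 0, 0],
    [0, 0, -0.004, 0, 0, 0],
    [0, 0, -0.006, 0, 0, 0],
    [0, 0, -0.008, 0, 0, 0],
    [0, 0, -0.01, 0, 0, 0],
    [0, 0, -0.01, 0, 0, 0],
    [0, 0, -0.01, 0, 0, 0],
    [0, 0, -0.01, 0, 0, 0],
    [0, 0, -0.01, 0, 0, 0],
    [0, 0, 0, 0, 0, 0]
  ]
}}

```text
time_s: 8.45
position: [0.4412, 0.0877, 0.2072]
ee_rot: [-0.42, 0.871, -0.145, 0.211]
contact_force: [0.2, -0.8, -1.2]
grip_width: 0.583
gripper_force: 83.1
```

```bash
python3 look.py f
python3 - <<'E'
from h import *
np.set_printoptions(precision=4,suppress=True)
s=get_state(); m,T=camT('wrist'); _,d=snapshot('wrist')
t,TT=camT('top'); im,d=snapshot('top'); o=outline_of('top','board')[0]; P=cloud(t,TT,o['mask'],d)
P=P[(P[:,2]<.03)]; print('board',cv2.minEnclosingCircle((np.float32(P[:,:2]*1000))),o['box'],pinpoint('top','board')[:1])
print('box centre at z13',atz(t,TT,o['box'][:2],.013))
r=R.from_quat(s['ee_rot']); z=r.apply([0,0,1]); ax=np.cross(z,[0,0,-1]); ang=np.arcsin(np.linalg.norm(ax))
Rd=R.from_rotvec(ax/np.linalg.norm(ax)*ang)*r; print(ang,Rd.as_quat(),s['position'],s['qpos'])
p,q=plan([.521,.311,.09],Rd,10)
E
```

```text
8.45 [0.4412 0.0877 0.2072] [ 0.1944 -0.8001 -1.1724] 0.5828004343763533 83.10263134539127
0.77 tool frame: normal [ 0.0223 -0.0064 -0.9997] centre mm -1.0406538248062134 1.3770102262496948 -26.98912802941357 r 25.521221160888672
0.57 263.4 260.9 pp [[  1.0716   1.6718 -28.349 ]]
board ((524.9824829101562, 310.8124694824219), 88.27876281738281) [152.3, 183.3, 59.5, 58.5] [{'centre': [151.1, 181.0], 'conf': 0.94}]
box centre at z13 [[0.5202 0.3042 0.013 ]]
0.5159174595407582 [-0.4344  0.9007  0.      0.    ] [0.4413 0.0875 0.2057] [ 0.1899  0.0299  2.2295 -0.4142  0.4236 -1.9403]
[[-0.019,0.013,0.012,-0.045,0.026,-0.0],[-0.02,0.013,0.013,-0.044,0.025,-0.0],[-0.02,0.012,0.012,-0.045,0.026,-0.0],[-0.02,0.011,0.012,-0.045,0.025,-0.0],[-0.021,0.011,0.013,-0.045,0.026,-0.0],[-0.021,0.01,0.012,-0.044,0.025,-0.0],[-0.021,0.01,0.012,-0.045,0.026,-0.0],[-0.022,0.01,0.012,-0.045,0.026,-0.0],[-0.021,0.008,0.012,-0.045,0.025,-0.0],[-0.0227,0.0084,0.012,-0.044,0.026,-0.0]]
```

View pics/f.png

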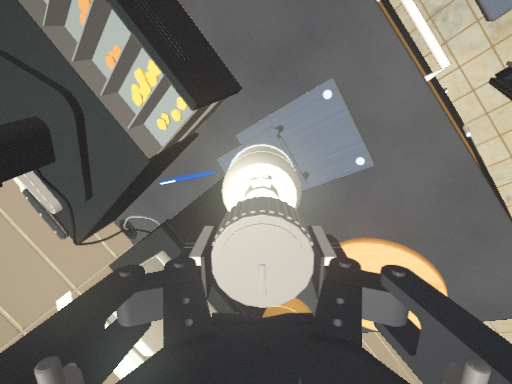

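The cap is off: it's in the grip at (262,262) and the open neck shows below it at (262,180). I'll carry it over at height, then go down.

Run:
```python
from h import *
s=get_state()
Rd=R.from_quat([-.4344,.9007,0,0])
p,q=plan([.47,.23,.21],Rd,7); p,q=plan([.512,.311,.08],Rd,5,p,q); p,q=plan([.512,.311,.022],Rd,3,p,q)
```

```text
[[-0.019,0.009,0,-0.064,0.037,-0.0],[-0.018,0.01,0,-0.064,0.036,-0.0],[-0.019,0.009,-0.001,-0.064,0.037,-0.0],[-0.018,0.009,0,-0.064,0.036,-0.0],[-0.019,0.01,0,-0.063,0.037,-0.0],[-0.018,0.009,-0.001,-0.064,0.036,-0.0],[-0.0189,0.0094,-0.0004,-0.064,0.037,-0.0]]
[[-0.018,0.004,0.026,0,0,-0.0],[-0.018,0.003,0.026,0,0,-0.0],[-0.018,0.004,0.026,0,0,-0.0],[-0.018,0.003,0.026,0,0,-0.0],[-0.0176,0.0036,0.026,0,0,-0.0]]
[[0,0,0.019,0,0,-0.0],[0,0,0.02,0,0,-0.0],[0,0,0.019,0,0,-0.0]]
```

Request:
{"api": "move_arm", "payload": {
  "commands": [
    [-0.019, 0.009, 0, -0.064, 0.037, 0],
    [-0.018, 0.01, 0, -0.064, 0.036, 0],
    [-0.019, 0.009, -0.001, -0.064, 0.037, 0],
    [-0.018, 0.009, 0, -0.064, 0.036, 0],
    [-0.019, 0.01, 0, -0.063, 0.037, 0],
    [-0.018, 0.009, -0.001, -0.064, 0.036, 0],
    [-0.019, 0.009, 0, -0.064, 0.037, 0]
  ]
}}

```text
time_s: 9.5
position: [0.4706, 0.2307, 0.2099]
ee_rot: [-0.435, 0.901, 0.001, -0.001]
contact_force: [-0.1, 0.3, -0.4]
grip_width: 0.575
gripper_force: 83.2
```

Request:
{"api": "move_arm", "payload": {
  "commands": [
    [-0.018, 0.004, 0.026, 0, 0, 0],
    [-0.018, 0.003, 0.026, 0, 0, 0],
    [-0.018, 0.004, 0.026, 0, 0, 0],
    [-0.018, 0.003, 0.026, 0, 0, 0],
    [-0.018, 0.004, 0.026, 0, 0, 0],
    [0, 0, 0.019, 0, 0, 0],
    [0, 0, 0.01, 0, 0, 0],
    [0, 0, 0, 0, 0, 0],
    [0, 0, 0, 0, 0, 0]
  ]
}}

```text
time_s: 10.4
position: [0.5128, 0.3114, 0.0517]
ee_rot: [-0.434, 0.901, -0.0, 0.001]
contact_force: [-0.8, -0.5, -0.5]
grip_width: 0.58
gripper_force: 83.2
```

```bash
python3 look.py g; python3 -c "
from h import *
s=get_state(); print(R.from_quat(s['ee_rot']).apply([0,0,1]),s['qpos'])"
```

```text
10.4 [0.5128 0.3114 0.0517] [-0.7656 -0.4571 -0.5004] 0.5802564971039371 83.15872997045517
0.86 tool frame: normal [ 0.0227 -0.0078 -0.9997] centre mm -0.9083383679389954 1.4580377340316772 -26.507463604704213 r 25.627283096313477
0.74 261.5 262.8 pp [[ -0.8078   1.0053 -26.3005]]
[ 2.44186414e-03  5.84389609e-04 -9.99996848e-01] [ 4.68458197e-01  6.66362682e-01  1.64219418e+00 -7.87042256e-04
  8.30593296e-01 -2.00038440e+00]
```

View pics/g.png

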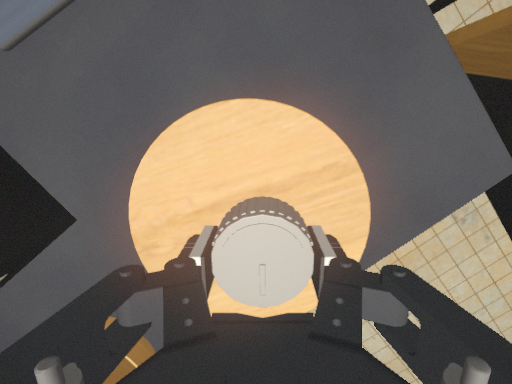

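The cap at (262,262) hangs over the middle of the board (the board spans columns 130–370). I'll lower it gently to contact.

Request:
{"api": "move_arm", "payload": {
  "commands": [
    [0, 0, 0.01, 0, 0, 0],
    [0, 0, 0.01, 0, 0, 0],
    [0, 0, 0.008, 0, 0, 0],
    [0, 0, 0.004, 0, 0, 0],
    [0, 0, 0, 0, 0, 0],
    [0, 0, 0, 0, 0, 0]
  ]
}}

```text
time_s: 11.15
position: [0.5126, 0.3115, 0.0191]
ee_rot: [-0.434, 0.901, -0.0, 0.0]
contact_force: [0.6, -0.1, -1.2]
grip_width: 0.575
gripper_force: 83.2
```

Request:
{"api": "move_arm", "payload": {
  "commands": [
    [0, 0, 0.001, 0, 0, 0],
    [0, 0, 0.001, 0, 0, 0],
    [0, 0, 0, 0, 0, 0],
    [0, 0, 0, 0, 0, 0]
  ]
}}

```text
time_s: 11.55
position: [0.5127, 0.3116, 0.0173]
ee_rot: [-0.434, 0.901, -0.0, 0.001]
contact_force: [-1.0, 0.5, 2.2]
grip_width: 0.58
gripper_force: 83.4
```

Request:
{"api": "move_arm", "payload": {
  "commands": [
    [0, 0, 0.001, 0, 0, 0],
    [0, 0, 0, 0, 0, 0],
    [0, 0, 0, 0, 0, 0]
  ]
}}

```text
time_s: 11.85
position: [0.5128, 0.3117, 0.0172]
ee_rot: [-0.434, 0.901, -0.0, 0.001]
contact_force: [-3.3, -0.8, 11.4]
grip_width: 0.578
gripper_force: 84.4
```

Contact is made. I'll ease off and open.

Request:
{"api": "move_arm", "payload": {
  "commands": [
    [0, 0, -0.001, 0, 0, 0],
    [0, 0, 0, 0, 0, 0],
    [0, 0, 0, 0, 0, 0]
  ],
  "newtons": 20
}}

```text
time_s: 12.15
position: [0.5127, 0.3116, 0.0173]
ee_rot: [-0.434, 0.901, -0.0, 0.001]
contact_force: [-0.9, 1.2, 4.6]
grip_width: 0.578
gripper_force: 83.7
```

Request:
{"api": "move_arm", "payload": {
  "commands": [
    [0, 0, 0, 0, 0, 0],
    [0, 0, 0, 0, 0, 0],
    [0, 0, 0, 0, 0, 0],
    [0, 0, 0, 0, 0, 0]
  ],
  "jaw": 0.0854
}}

```text
time_s: 12.55
position: [0.5124, 0.3114, 0.0169]
ee_rot: [-0.434, 0.901, -0.0, 0.0]
contact_force: [0.2, 0.2, 0.2]
grip_width: 0.999
gripper_force: 0.0
```

Request:
{"api": "move_arm", "payload": {
  "commands": [
    [0, 0, -0.005, 0, 0, 0],
    [0, 0, -0.015, 0, 0, 0],
    [0, 0, -0.02, 0, 0, 0],
    [0, 0, -0.03, 0, 0, 0],
    [0, 0, -0.03, 0, 0, 0],
    [0, 0, 0, 0, 0, 0],
    [0, 0, 0, 0, 0, 0]
  ]
}}

```text
time_s: 13.25
position: [0.5127, 0.3116, 0.1184]
ee_rot: [-0.434, 0.901, -0.0, 0.001]
contact_force: [0.2, 0.1, 0.1]
grip_width: 1.004
gripper_force: 0.0
```

```bash
python3 look.py i
```

```text
13.25 [0.5127 0.3116 0.1184] [0.2086 0.0954 0.0967] 1.0042984478433687 0.0
0.82 tool frame: normal [ 0.009   0.0003 -1.    ] centre mm -0.9392414689064026 1.649574875831604 74.69566122430537 r 25.505252838134766
0.63 262.8 199.9 pp [[-0.9496  1.917  73.7065]]
```

View pics/i.png

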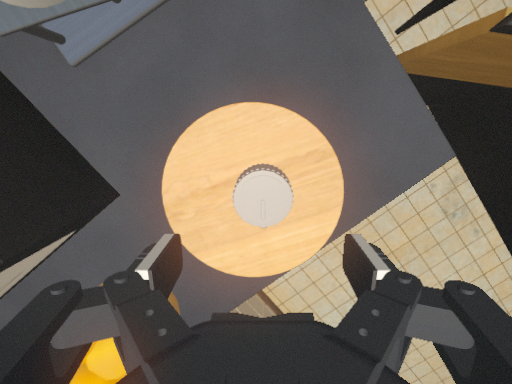

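The cap stands upright at (263,198), near the middle of the board at (253,190), and its top is level at z ≈ 0.043. The gripper is clear, so I'm handing in.

```bash
python3 -c "
from cell import *
print(job_done())"
```

```text
the job is handed in; nothing more can be done
None
```

I pressed the cap down, turned it about 60° anticlockwise, lifted it off and set it upright near the centre of the board. The arm is clear and I've handed the job in at about 13 s; the hand-in gave no verdict. I never moved the arm near the bell, cup or shaker, but I did not take a final picture of them.

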